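# Hang the amber solar lantern on the rail by its open hook

## Task

Hang the amber solar lantern on the steel rail: hold it with the rail level with the gap in its open C-shaped hook, slide it sideways so that the rail passes in through the gap, and let it down until it hangs upright from the hook, still and let go, in the middle third of the rail. Leave the green lantern standing where it is.

Things in the scene. Friction and masses are not known exactly. Their poses are not given: they have to be found in the camera images.
- amber_grip (a point): Centre of the upright grip fin (mm: 30 along x, 14 thick along y, 40 tall) on top of the amber lantern: squat round amber body 80 across and 58 high, black base and ribs, over it an open C-shaped amber hook. Standing on the bench, 155 mm high, about 0.28 kg. This point is 136 mm above its underside. z up; x horizontal, out of the C's open side. Fingers closing along y pinch the fin.
- amber_hook (a point): Seat inside the amber hook, where the rail's centre line lies once hung; 32 mm below amber_grip, same axes. The 14 mm wide strap arches 6 mm above it. On the +x side, 20 to 25 mm out, a lip reaches 6 mm below it; under the lip the gap is open to 42 mm below it (middle 24 mm below). Back strap 19 mm to -x. The rail enters from +x at gap height, then the lantern is let down 24 mm.
- rail_mid (a point): Middle of the centre line of the level steel rail, a fixed rod 12 mm thick, 150 mm above the bench, along this point's y axis, between two white posts (16 mm thick, 22 mm balls on top up to 169 mm) 184 mm to either side. x horizontal, square to the rail, pointing away from the robot; z up. The rail is empty and the bench under it clear.
- green_grip (a point): The same point and axes on the green lantern, of the same make and size as the amber one, with green body and hook. It stands on the bench and is to be left alone.
Things that resemble listed ones, but are neither listed nor needed, are in the scene too. Several things look just like the part that bears amber_grip: the one meant starts farthest to the robot's left.

How it is judged:
By the outcome, as a careful person would: the job done as asked, in the order asked, and still so for the second after the job is handed in, with the robot touching nothing.
It also fails if it takes over 42 s, if anything falls off the work surface, if the arm or the gripper's body presses on something with over 40 N, if the wrist force passes 120 N, or if a joint passes its speed limit or range.

## Robot

A 6-joint arm with a two-finger parallel gripper is mounted at the origin on the work surface. World frame = base frame: x ahead of the robot, y to its left, z up, the work surface at z = 0. Lengths are in m, angles in degrees, forces in N, time in s.
With the tool pointing down it reaches from about 0.375 to 0.9 m from the base axis. Payload 3.1 kg.
Tool frame: the origin (TCP) lies at the very end of the fingers, on their centre line; the grasp point (between the pads) lies env.pinch_z behind it (env.pinch_z is the distance from the TCP to the grasp point, in m); z points along the fingers, y is the line along which they close (so a half turn about z gives the same grasp; the last joint's range is limited). The gripper opens to 87 mm and grips with 3 to 60 N. Pads are 19 mm wide; open, the fingers measure 117 mm over their backs; the gripper's body (75 mm by 190 mm) begins 51 mm behind the grasp point.
Start: joints at [-77.321, 30.224, 82.088, -0, 67.689, -10.227], TCP at [0.243, -0.576, 0.223] pointing down, gripper open.
Joint ranges: [-176.69, 176.69], [-43.24, 126.21], [12.49, 139.97], [-82, 262], [0, 151.66], [-163.58, 163.58]. Speed limits (degrees/s): [159.86, 159.86, 180, 180, 180, 180].

## Interface

Orientations are given as a 3x3 rotation matrix whose columns are the frame's x, y, z axes.
In Python, from rig import env gives the robot as it stands. The module is installed in compiled form; this text tells all that it offers.
- The arm moves only by the tool arm_command, never from a script. Its argument "moves" is text: rows parted by semicolons, each of 5 numbers parted by spaces: the shift along the world's x, y, z in cm, then the turn about the world's z in rad, then the opening, from 0 (shut) to 1 (fully open). A call has 1 to 5 rows; each row is the pose to reach, as a shift and turn from the pose commanded when the call began; what a row does not reach only later rows make up. A row lasts 1/10 s, in which the tool goes at most 50 mm and 8.59 degrees, less where a joint would pass 70% of its speed; a pose out of reach is approached as far as the arm can. A call with a gripper value outside its range is refused whole. The fingers move at their own pace and stop on an object; "newtons" is the grip in N (left out, the last holds). Time passes only in rows, so rows that repeat a pose let the fingers close. It gives the time, the measured TCP pose, the force, the opening and the grip force at its end, in the units of the state.
- env.get_obs(): the state, without advancing time (a new reading comes with each control period).
- env.snapshot(name): name is "scene" or "top" or "wrist"; returns a dict with "image" (420x560x3 uint8, blue, green, red), "range_z" (420x560 float32, m along the optical axis (not along the pixel's ray), 0 where there is no reading), "K" (3x3 intrinsics, pixels), "rvec" (rotation vector, rad) and "tvec" (3), from world to camera coordinates, as OpenCV has them; the wrist camera has in their place "T_tool_cam" (4x4, takes a point from camera to tool coordinates, whose origin is the TCP and whose axes are the flange's). Camera axes: x right, y down, z forward; pixel columns grow to the right and rows downward; lengths in m; the calibration is good to about 2 mm. A picture is of the moment at which its call begins: read the wrist's pose just before it.
- env.hand_in(): hands the job in; it is judged then, once.
The state is a dict: "t": time; "joint_pos": joint angles; "qvel": joint speeds; "joint_torque": joint torques, N m; "eef_pos": TCP position; "eef_rot": TCP orientation; "wrist_force": force on the tool from outside, world axes, zero at the start; "ft_torque": the same for the moment, N m; "grip_width": finger opening in m; "grasp_force": force on a finger pad.
Only numpy, scipy, OpenCV 4.12 (cv2) and the standard library are available. Lean on these libraries where they do the work, as an engineer would, in place of code of your own. Each camera call takes 0.05 s, during which the arm holds its last target. There are 200 camera calls.

## Working session

There is one attempt and no reset: what is moved stays moved. The work goes in short steps, Python scripts to look and compute and a tool call to move; the robot and the scene stay as the last step left them, time stands still between calls to the robot, and variables do not carry over. Pictures are saved under pics/ and viewed, at most 10 in all, crops included, and the job is handed in when it is done.

Besides the shell and the picture viewer there is one more tool, called in YAML: its name, and indented under it one key for each argument. arm_command: Moves the arm, as the interface text tells. Its arguments: {"type":"object","properties":{"moves":{"type":"string"},"newtons":{"type":"number"}},"required":["moves"]}

```bash
mkdir -p pics; cat > h.py <<'E'
import numpy as np, cv2
from rig import env
def world(s,T=None):
    K=s["K"];z=s["range_z"];v,u=np.mgrid[:z.shape[0],:z.shape[1]]
    P=np.stack([(u-K[0,2])/K[0,0]*z,(v-K[1,2])/K[1,1]*z,z],-1)
    if "rvec" in s:
        R=cv2.Rodrigues(np.array(s["rvec"],float))[0];W=(P-np.ravel(s["tvec"]))@R
    else:
        o=T;X=s["T_tool_cam"];P=P@X[:3,:3].T+X[:3,3];W=P@np.array(o["eef_rot"]).T+np.array(o["eef_pos"])
    W[z==0]=np.nan
    return W
E
python3 - <<'E'
from h import *
for n in("scene","top"):
    s=env.snapshot(n);np.savez(n,**{k:s[k] for k in s});cv2.imwrite(f"pics/{n}.png",s["image"])
print(env.pinch_z,env.get_obs())
E
```

```text
0.0187 {'t': 0.1, 'joint_pos': array([-7.73207436e+01,  3.02718148e+01,  8.21488295e+01,  3.33888140e-05,
        6.76896306e+01, -1.02269390e+01]), 'qvel': array([-0.04275767, -0.12958128, -0.21493615, -0.10369196,  0.10035325,
       -0.01848075]), 'joint_torque': array([-2.29868619e-04, -4.40985274e+01, -1.77151126e+01,  6.35863189e-02,
        5.34453092e-02, -6.21882032e-05]), 'eef_pos': array([ 0.24314923, -0.57505089,  0.22169025]), 'eef_rot': array([[ 9.21143483e-01,  3.89222951e-01, -4.21923258e-04],
       [ 3.89223030e-01, -9.21141632e-01,  1.87784295e-03],
       [ 3.42248498e-04, -1.89398505e-03, -9.99998148e-01]]), 'wrist_force': array([ 0.07554911, -0.38512847, -0.31545389]), 'ft_torque': array([ 0.05160772, -0.00798975, -0.00660822]), 'grasp_force': 0.0, 'grip_width': 0.08711204783045817}
```

View pics/scene.png

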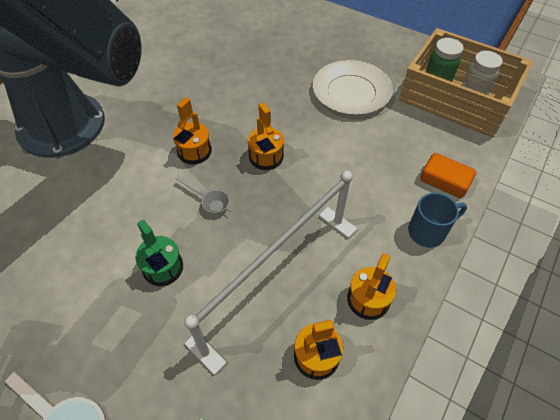

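View pics/top.png

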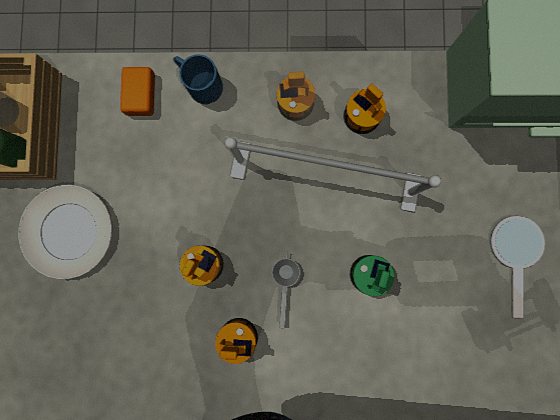

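```bash
python3 - <<'E'
from h import *
s=np.load("top.npz");W=world(s)
for n,(u,v) in dict(A=(200,266),B=(237,342),C=(295,95),D=(367,108),G=(374,276)).items():
    w=W[v-32:v+32,u-32:u+32].reshape(-1,3)
    b=w[(w[:,2]>.03)&(w[:,2]<.068)]; t=w[w[:,2]>.125]
    print(n,"body",np.nanmedian(b,0).round(3),"top",np.nanmedian(t,0).round(3),t.min(0).round(3),t.max(0).round(3),len(t))
# rail
m=(W[...,2]>.14)&(W[...,2]<.162);m[:130]=0;m[215:]=0;m[:,:238]=0;m[:,428:]=0
r=W[m];(vx,vy,x0,y0)=cv2.fitLine(r[:,:2].astype(np.float32),cv2.DIST_HUBER,0,.01,.01).ravel()
print("rail",vx,vy,x0,y0,np.percentile(r[:,2],[5,50,95]),r[:,1].min(),r[:,1].max())
for u,v in((231,143),(435,181)):print(np.nanmedian(W[v-2:v+3,u-2:u+3].reshape(-1,3),0))
i=s["image"];cv2.imwrite("pics/crop.png",cv2.resize(np.hstack([i[226:306,160:240],i[302:382,197:277]]),None,fx=5,fy=5,interpolation=2))
s2=np.load("scene.npz")
c=lambda u,v:cv2.resize(s2["image"][v-45:v+35,u-40:u+40],None,fx=3.75,fy=3.75,interpolation=2)
cv2.imwrite("pics/crop2.png",np.vstack([cv2.resize(np.hstack([i[226:306,160:240],i[302:382,197:277]]),None,fx=3.75,fy=3.75,interpolation=2),np.hstack([c(266,140),c(192,135)])]))
E
```

```text
A body [0.48  0.171 0.058] top [0.479 0.177 0.154] [0.463 0.168 0.125] [0.493 0.191 0.158] 183
B body [0.337 0.1   0.058] top [0.332 0.104 0.153] [0.321 0.09  0.125] [0.336 0.12  0.158] 212
C body [ 0.819 -0.011  0.058] top [ 0.824 -0.01   0.153] [ 0.821 -0.025  0.125] [0.835 0.003 0.158] 197
D body [ 0.79  -0.147  0.058] top [ 0.796 -0.153  0.153] [ 0.785 -0.168  0.125] [ 0.812 -0.141  0.158] 214
G body [ 0.464 -0.157  0.058] top [ 0.461 -0.163  0.154] [ 0.447 -0.175  0.125] [ 0.476 -0.155  0.158] 190
rail 0.18583718 0.98258054 0.6636322 -0.08796384 [0.15096545 0.15491554 0.15768954] -0.24606912811589743 0.09292498404608637
[0.69889631 0.10338472 0.16784019]
[ 0.63119651 -0.2538451   0.16755982]
```

View pics/crop2.png

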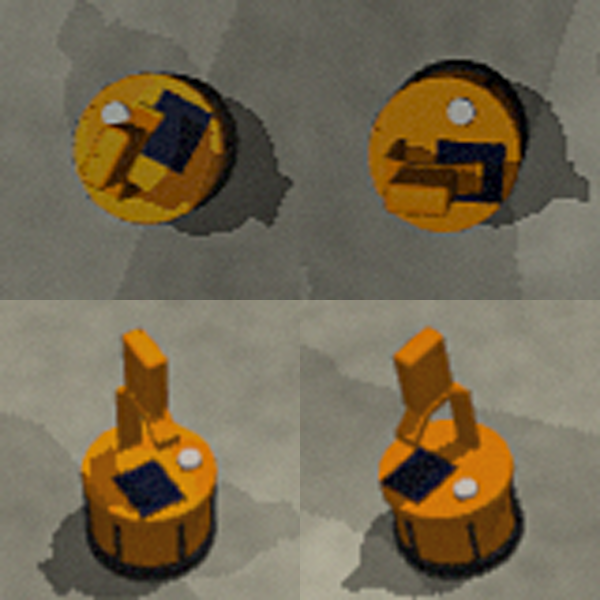

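A (200,266), B (237,342), C (295,95) and D (367,108) are the amber candidates. A has the largest y (0.17), so it is the one meant. Next I measure its fin axis and open side.

```bash
python3 - <<'E'
from h import *
for n in("top","scene"):
    w=world(np.load(n+".npz")).reshape(-1,3)
    w=w[(np.hypot(w[:,0]-.48,w[:,1]-.172)<.06)]
    t=w[w[:,2]>.151];r=cv2.minAreaRect((t[:,:2]*1000).astype(np.float32));print(n,len(t),r)
    b=w[(w[:,2]>.052)&(w[:,2]<.0615)];print("body",cv2.minEnclosingCircle((b[:,:2]*1000).astype(np.float32)))
    if n=="top":
        c=np.array(r[0])/1000
        a=np.deg2rad(r[2]+(90 if r[1][1]>r[1][0] else 0));e=np.array([np.cos(a),np.sin(a)]);print("axis",np.rad2deg(a))
    for z0 in np.arange(.062,.16,.006):
        q=w[(w[:,2]>z0)&(w[:,2]<z0+.006)][:,:2]-c
        if len(q):print(round(z0,3),len(q),np.percentile(q@e*1000,[0,25,50,75,100]).round(),np.percentile(q@[-e[1],e[0]]*1000,[0,50,100]).round())
E
```

```text
top 126 ((478.5088195800781, 179.05072021484375), (14.093740463256836, 29.280763626098633), 61.707252502441406)
body ((478.2573547363281, 179.65931701660156), 40.04254150390625)
axis 151.7072525024414
0.062 29 [-21. -11.  -7.  -3.  25.] [-33. -23.  21.]
0.068 3 [20. 20. 20. 21. 22.] [3. 6. 7.]
0.074 2 [20. 21. 22. 23. 24.] [2. 5. 7.]
0.08 4 [20. 20. 21. 22. 23.] [5. 6. 7.]
0.092 3 [-24.  -2.  20.  22.  23.] [1. 7. 7.]
0.098 13 [-24. -23. -20.  24.  25.] [-7. -1.  7.]
0.104 50 [-24. -20. -18.  20.  25.] [-8.  1.  7.]
0.11 23 [-17. -15. -10.   8.  18.] [-7.  6.  7.]
0.116 8 [-14. -13.  -7.   1.   6.] [-2.  6.  7.]
0.122 12 [-15. -13.  -4.   5.  12.] [-2.  6.  7.]
0.128 10 [-15. -13.  -4.   4.  14.] [-2.  6.  7.]
0.134 13 [-15. -11.  -5.   3.  13.] [-3.  6.  7.]
0.14 12 [-15. -13.  -5.   2.   9.] [-3.  6.  7.]
0.146 18 [-15. -11.  -5.   8.  16.] [-5.  6.  7.]
0.152 121 [-14.  -7.   0.   7.  15.] [-7. -0.  7.]
0.158 2 [-6. -3.  1.  4.  8.] [3. 3. 3.]
scene 75 ((480.6470947265625, 177.32733154296875), (13.65903377532959, 29.978479385375977), 63.050880432128906)
body ((480.31048583984375, 
[... 162 characters left out ...]
. 23.] [-6.  5.  8.]
0.08 12 [18. 18. 19. 19. 22.] [-4.  2.  7.]
0.086 8 [17. 18. 19. 20. 20.] [-3.  3.  7.]
0.092 12 [-26. -24.  17.  19.  22.] [-5.  5.  7.]
0.098 20 [-27. -25. -23. -20.  23.] [-7.  2.  7.]
0.104 43 [-27. -21. -18. -16.  19.] [-8.  2.  8.]
0.11 24 [-16. -14. -12.  -3.  11.] [-7.  5.  8.]
0.116 20 [-17. -15. -14.  -7.   6.] [-6.  5.  7.]
0.122 24 [-17. -15. -12.   1.  10.] [-6.  6.  8.]
0.128 25 [-17. -15. -12.  -3.  10.] [-6.  5.  7.]
0.134 25 [-18. -16. -14.  -4.  10.] [-7.  4.  7.]
0.14 27 [-17. -15. -12.  -5.   9.] [-6.  6.  7.]
0.146 27 [-17. -15.  -9.  -2.   8.] [-6.  4.  8.]
0.152 64 [-18. -10.  -2.   5.  12.] [-6.  1.  7.]
0.158 1 [-7. -7. -7. -7. -7.] [-2. -2. -2.]
```

The fin centre is about (0.4795, 0.178, 0.136). The tall strap lies at 152°, so the open side faces -28°. The rail normal is at -10.7°, so after the grasp a turn of +17.3° is needed.

arm_command:
  moves: "4 4 0 -0.15 1;8 8 0 -0.3 1;12 12 0 -0.45 1;14 16.5 0 -0.6 1;16 21 0 -0.75 1"

```text
t: 0.6
eef_pos: [0.3941, -0.3853, 0.2221]
eef_rot: [[0.944, -0.33, 0.0], [-0.33, -0.944, 0.0], [0.0, -0.0, -1.0]]
wrist_force: [0.4, 0.2, -0.5]
grip_width: 0.0868
grasp_force: 0.0
```

arm_command:
  moves: "1.5 4.5 0 -0.138 1;3 9 0 -0.138 1;4.5 13.5 0 -0.138 1;6 18 0 -0.138 1;7.5 22.5 0 -0.138 1"

```text
t: 1.1
eef_pos: [0.4681, -0.1599, 0.2223]
eef_rot: [[0.892, -0.452, -0.0], [-0.452, -0.892, 0.0], [-0.0, -0.0, -1.0]]
wrist_force: [1.4, -0.4, -0.6]
grip_width: 0.0871
grasp_force: 0.0
```

arm_command:
  moves: "0 4.5 0 0 1;0 9 0 0 1;0 13.5 0 0 1;0 18 0 0 1;0 22 0 0 1"

```text
t: 1.6
eef_pos: [0.4673, 0.0602, 0.2224]
eef_rot: [[0.892, -0.451, -0.001], [-0.451, -0.892, 0.0], [-0.001, 0.0, -1.0]]
wrist_force: [0.9, -0.5, 0.5]
grip_width: 0.0872
grasp_force: 0.0
```

arm_command:
  moves: "0 5 0 -0.005 1;0.1 9.8 0 -0.005 1;0.1 9.8 0 -0.005 1;0.1 9.8 0 -0.005 1"

```text
t: 2.0
eef_pos: [0.4684, 0.1571, 0.2222]
eef_rot: [[0.892, -0.453, -0.001], [-0.453, -0.892, -0.001], [-0.0, 0.001, -1.0]]
wrist_force: [0.2, -0.6, 0.6]
grip_width: 0.087
grasp_force: 0.0
```

```bash
python3 - <<'E'
from h import *
o=env.get_obs();s=env.snapshot("wrist");w=world(s,o).reshape(-1,3);cv2.imwrite("pics/w1.png",s["image"])
print(o["eef_pos"])
w=w[(np.hypot(w[:,0]-.48,w[:,1]-.178)<.06)]
t=w[(w[:,2]>.145)&(w[:,2]<.165)];print(len(t),np.median(t,0) if len(t) else 0)
if len(t):print(cv2.minAreaRect((t[:,:2]*1000).astype(np.float32)))
b=w[(w[:,2]>.05)&(w[:,2]<.0615)];print(len(b) and cv2.minEnclosingCircle((b[:,:2]*1000).astype(np.float32)))
E
```

```text
[0.46842445 0.15710261 0.22222103]
886 [0.48096191 0.17701346 0.15399468]
((479.9263916015625, 177.8300018310547), (14.155526161193848, 29.88237953186035), 61.0471305847168)
((479.9937744140625, 178.17495727539062), 39.854705810546875)
```

View pics/w1.png

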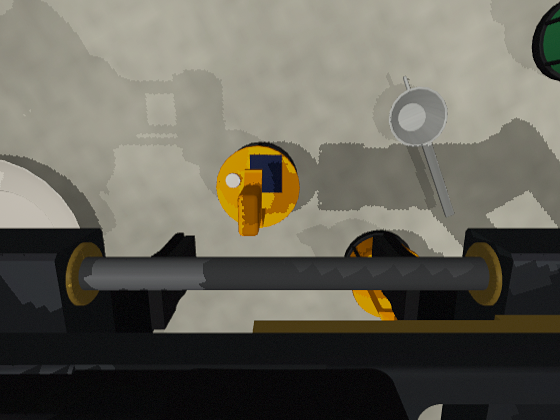

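The wrist image shows A at pixel (258,187), with the fin at (0.480, 0.178) and yaw -28.5°. I correct the pose and descend.

arm_command:
  moves: "1.15 2.1 0 -0.025 1;1.15 2.1 -4 -0.025 1;1.15 2.1 -7 -0.025 1;1.15 2.1 -7 -0.025 1;1.15 2.1 -7 -0.025 1"

```text
t: 2.55
eef_pos: [0.4808, 0.1757, 0.1526]
eef_rot: [[0.877, -0.48, -0.001], [-0.48, -0.877, -0.0], [-0.001, 0.001, -1.0]]
wrist_force: [0.0, -1.1, 0.5]
grip_width: 0.0872
grasp_force: 0.0
```

arm_command:
  moves: "0 0.2 -2 0 1;0 0.2 -3.5 0 1;0 0.2 -3.5 0 1;0 0.2 -3.5 0 1"

```text
t: 2.95
eef_pos: [0.4817, 0.1788, 0.119]
eef_rot: [[0.878, -0.479, 0.003], [-0.479, -0.878, 0.0], [0.002, -0.002, -1.0]]
wrist_force: [0.4, -0.1, -0.2]
grip_width: 0.0869
grasp_force: 0.0
```

arm_command:
  moves: "0 0 0 0 0;0 0 0 0 0;0 0 0 0 0;0 0 0 0 0;0 0 0 0 0"
  newtons: 30

```text
t: 3.45
eef_pos: [0.4806, 0.1792, 0.1177]
eef_rot: [[0.878, -0.478, 0.0], [-0.478, -0.878, 0.0], [0.0, -0.0, -1.0]]
wrist_force: [-0.2, 0.1, -0.1]
grip_width: 0.0548
grasp_force: 0.0
```

arm_command:
  moves: "0 0 0 0 0;0 0 0 0 0;0 0 0 0 0"

```text
t: 3.75
eef_pos: [0.4805, 0.1791, 0.1175]
eef_rot: [[0.878, -0.478, -0.0], [-0.478, -0.878, -0.0], [-0.0, 0.0, -1.0]]
wrist_force: [-0.8, -0.2, 0.3]
grip_width: 0.0311
grasp_force: 0.0
```

arm_command:
  moves: "0 0 0 0 0;0 0 0 0 0;0 0 0 0 0;0 0 0 0 0;0 0 0 0 0"

```text
t: 4.25
eef_pos: [0.4803, 0.1791, 0.1175]
eef_rot: [[0.878, -0.478, -0.0], [-0.478, -0.878, -0.0], [-0.0, 0.0, -1.0]]
wrist_force: [-0.2, -0.1, -1.5]
grip_width: 0.0142
grasp_force: 29.9
```

arm_command:
  moves: "0 0 2 0 0;0 0 5 0 0;0 0 9 0 0;0 0 9 0 0;0 0 9 0 0"

```text
t: 4.75
eef_pos: [0.4805, 0.1791, 0.2078]
eef_rot: [[0.878, -0.478, 0.001], [-0.478, -0.878, 0.0], [0.001, -0.001, -1.0]]
wrist_force: [0.5, -0.4, -3.9]
grip_width: 0.0137
grasp_force: 30.0
```

arm_command:
  moves: "1.5 -4 0 0.06 0;3.5 -8 0 0.12 0;5.5 -12 0 0.18 0;7.5 -16 0 0.24 0;9.5 -20 0 0.3 0"

```text
t: 5.25
eef_pos: [0.5742, -0.0221, 0.2048]
eef_rot: [[0.981, -0.195, -0.005], [-0.195, -0.981, 0.001], [-0.006, -0.0, -1.0]]
wrist_force: [0.2, 0.3, -3.2]
grip_width: 0.0135
grasp_force: 30.0
```

arm_command:
  moves: "1 -2 0 0.012 0;2.1 -4.1 0 0.012 0;2.1 -4.1 0 0.012 0;2.1 -4.1 0 0.012 0"

```text
t: 5.65
eef_pos: [0.5948, -0.0616, 0.2051]
eef_rot: [[0.982, -0.187, -0.005], [-0.187, -0.982, 0.002], [-0.006, -0.001, -1.0]]
wrist_force: [-0.2, 0.7, -3.7]
grip_width: 0.0136
grasp_force: 30.0
```

```bash
python3 - <<'E'
from h import *
o=env.get_obs();print(o["eef_pos"],o["eef_rot"][:,0],o["wrist_force"])
s=env.snapshot("wrist");w=world(s,o);cv2.imwrite("pics/w2.png",s["image"])
t=env.snapshot("top");cv2.imwrite("pics/t2.png",t["image"])
c=env.snapshot("scene");cv2.imwrite("pics/s2.png",cv2.resize(c["image"][150:360,140:420],None,fx=2.8,fy=2.8,interpolation=2))
d=np.array([.186,.983]);n=np.array([.983,-.186]);m0=np.array([.665,-.075])
for nm,W in(("w",w),("t",world(t)),("s",world(c))):
    p=W.reshape(-1,3);a=(p[:,:2]-m0)@d;b=(p[:,:2]-m0)@n
    k=(abs(b)<.012)&(abs(a)<.165)&(p[:,2]>.14)&(p[:,2]<.165);
    r=p[k];a=a[k];b=b[k]
    print(nm,k.sum())
    if k.sum()>20:
        # top line: highest points per bin
        f=np.polyfit(a,b,1);print("slope",f,"z pct",np.percentile(r[:,2],[50,95,99]),"b",np.percentile(b,[2,50,98])*1000)
        hi=r[:,2]>.1535;print("b of top",b[hi].mean()*1000, np.polyfit(a[hi],b[hi],1))
E
```

```text
[ 0.59477782 -0.06163053  0.20505   ] [ 0.98240204 -0.18669307 -0.00565015] [-0.20979597  0.66835226 -3.68293661]
w 11715
slope [-0.00059809  0.00375982] z pct [0.15442286 0.15607237 0.15664061] b [-1.83542937  3.71744101  9.46275724]
b of top 3.925429515896324 [-0.00138871  0.00393054]
t 298
slope [-0.00158728  0.00184333] z pct [0.15509343 0.15795569 0.15881092] b [-3.7267991   1.55284     7.61836606]
b of top 1.8659080575243538 [-2.04760435e-05  1.86808873e-03]
s 1386
slope [-0.00013734  0.00521472] z pct [0.15395032 0.15637045 0.15727646] b [-1.32450675  5.67082454  9.78324476]
b of top 4.3236831512433636 [0.00045817 0.00432985]
```

View pics/s2.png

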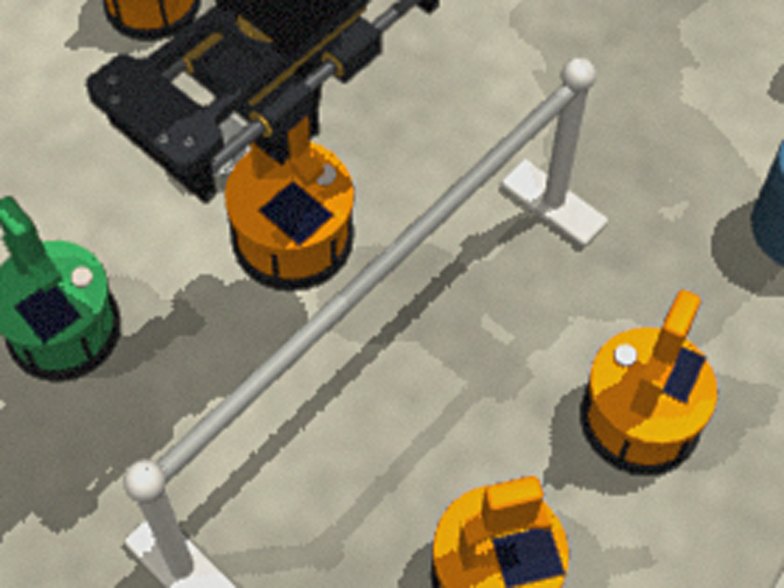

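The rail centre line is 75 mm ahead along its normal, top at 156 mm, and the yaw is aligned. I lower to gap height, then slide in.

arm_command:
  moves: "0 0 -1 0 0;0 0 -1.75 0 0;0 0 -1.75 0 0;0 0 -1.75 0 0"

```text
t: 6.2
eef_pos: [0.5961, -0.0615, 0.1895]
eef_rot: [[0.983, -0.185, -0.001], [-0.185, -0.983, 0.0], [-0.001, -0.0, -1.0]]
wrist_force: [1.2, -0.3, -2.6]
grip_width: 0.0137
grasp_force: 30.0
```

arm_command:
  moves: "1.5 -0.28 0 0 0;3 -0.57 0 0 0;4.5 -0.85 0 0 0;6 -1.13 0 0 0;7.37 -1.4 0 0 0"

```text
t: 6.7
eef_pos: [0.6711, -0.0761, 0.1903]
eef_rot: [[0.983, -0.185, 0.001], [-0.185, -0.983, -0.0], [0.001, 0.0, -1.0]]
wrist_force: [0.6, -0.6, -3.5]
grip_width: 0.0137
grasp_force: 30.0
```

arm_command:
  moves: "0 0 0 0 0;0 0 0 0 0"

```text
t: 6.9
eef_pos: [0.6697, -0.0757, 0.1899]
eef_rot: [[0.983, -0.185, -0.001], [-0.185, -0.983, 0.0], [-0.001, -0.0, -1.0]]
wrist_force: [0.3, -0.8, -3.0]
grip_width: 0.0142
grasp_force: 30.0
```

```bash
python3 - <<'E'
from h import *
o=env.get_obs();s=env.snapshot("wrist");w=world(s,o);p=w.reshape(-1,3)
d=np.array([.186,.983]);n=np.array([.983,-.186]);m0=np.array([.665,-.075])
print(o["eef_pos"],(o["eef_pos"][:2]-m0)@n,(o["eef_pos"][:2]-m0)@d,o["wrist_force"])
a=(p[:,:2]-m0)@d;b=(p[:,:2]-m0)@n;k=(abs(b)<.016)&(abs(a)<.165)&(abs(a)>.05)&(p[:,2]>.1535)&(p[:,2]<.165)
print(k.sum(),b[k].mean(),np.percentile(p[k][:,2],95))
c=env.snapshot("scene");cv2.imwrite("pics/s3.png",cv2.resize(c["image"][150:360,140:420],None,fx=2.8,fy=2.8,interpolation=2))
E
```

```text
[ 0.66965742 -0.07573012  0.18989663] 0.0047140427970119225 0.00014857623433411178 [ 0.29763604 -0.81697532 -2.99013548]
3527 0.004933116626636755 0.1561581105965137
```

View pics/s3.png

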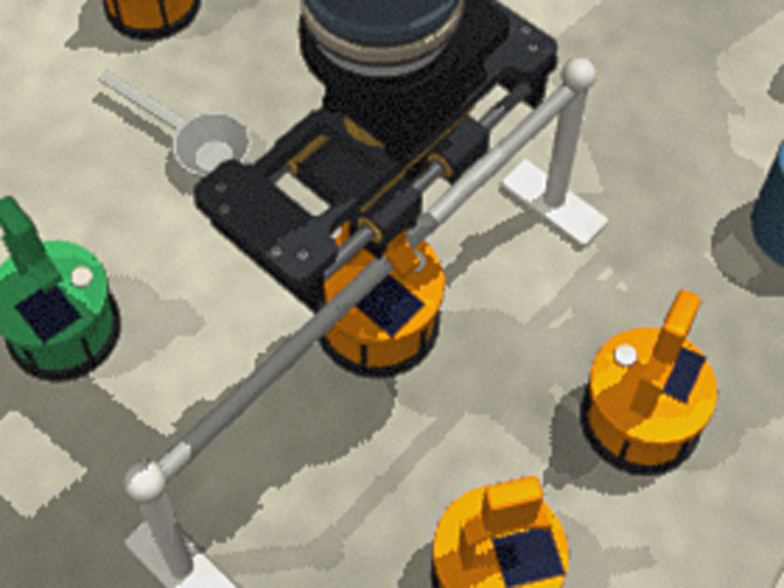

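The rail passes in under the hook, centred to within 1 mm. I let it down.

arm_command:
  moves: "0 0 -0.8 0 0;0 0 -1.6 0 0;0 0 -2.2 0 0;0 0 -2.2 0 0;0 0 -2.2 0 0"

```text
t: 7.5
eef_pos: [0.67, -0.0758, 0.1676]
eef_rot: [[0.983, -0.185, -0.001], [-0.185, -0.983, 0.0], [-0.001, -0.0, -1.0]]
wrist_force: [-0.5, 1.0, -3.3]
grip_width: 0.0136
grasp_force: 30.0
```

arm_command:
  moves: "0 0 -0.1 0 0;0 0 -0.2 0 0;0 0 -0.3 0 0;0 0 -0.3 0 0"

```text
t: 7.9
eef_pos: [0.6702, -0.0759, 0.165]
eef_rot: [[0.983, -0.185, -0.0], [-0.185, -0.983, 0.0], [-0.0, -0.0, -1.0]]
wrist_force: [0.5, 0.2, -2.9]
grip_width: 0.0137
grasp_force: 30.0
```

arm_command:
  moves: "0 0 -0.1 0 0;0 0 -0.1 0 0;0 0 -0.15 0 0;0 0 -0.15 0 0"

```text
t: 8.3
eef_pos: [0.6703, -0.0759, 0.1636]
eef_rot: [[0.983, -0.185, 0.0], [-0.185, -0.983, -0.0], [0.0, -0.0, -1.0]]
wrist_force: [-0.1, -0.4, -2.6]
grip_width: 0.0136
grasp_force: 30.0
```

arm_command:
  moves: "0 0 -0.05 0 0;0 0 -0.1 0 0;0 0 -0.1 0 0"

```text
t: 8.6
eef_pos: [0.6703, -0.0759, 0.1634]
eef_rot: [[0.983, -0.185, 0.001], [-0.185, -0.983, -0.0], [0.001, 0.0, -1.0]]
wrist_force: [-2.2, -0.0, 3.6]
grip_width: 0.0138
grasp_force: 30.0
```

Seated: the wrist force has reversed. I ease the push, relax the grip and open gently.

arm_command:
  moves: "0 0 0.05 0 0;0 0 0.05 0 0;0 0 0.05 0 0;0 0 0.05 0 0"
  newtons: 4

```text
t: 9.0
eef_pos: [0.6705, -0.0759, 0.1634]
eef_rot: [[0.983, -0.185, 0.001], [-0.185, -0.983, -0.0], [0.001, 0.0, -1.0]]
wrist_force: [-1.6, 0.1, 2.6]
grip_width: 0.0141
grasp_force: 4.0
```

arm_command:
  moves: "0 0 0 0 0.2;0 0 0 0 0.25;0 0 0 0 0.3;0 0 0 0 0.4;0 0 0 0 0.5"

```text
t: 9.5
eef_pos: [0.6702, -0.0759, 0.1629]
eef_rot: [[0.983, -0.185, -0.0], [-0.185, -0.983, 0.0], [-0.0, -0.0, -1.0]]
wrist_force: [-0.5, -0.0, -0.8]
grip_width: 0.0348
grasp_force: 0.0
```

arm_command:
  moves: "0 0 0 0 0.6;0 0 0 0 0.7;0 0 0 0 0.7;0 0 0 0 0.7;0 0 0 0 0.7"

```text
t: 10.0
eef_pos: [0.6702, -0.0759, 0.1631]
eef_rot: [[0.983, -0.185, 0.0], [-0.185, -0.983, 0.0], [0.0, -0.0, -1.0]]
wrist_force: [-0.4, -0.3, 0.4]
grip_width: 0.0603
grasp_force: 0.0
```

arm_command:
  moves: "0 0 1.5 0 0.7;0 0 3.5 0 0.7;0 0 6 0 0.7;0 0 9 0 0.7;0 0 12 0 0.7"

```text
t: 10.5
eef_pos: [0.6702, -0.0759, 0.2853]
eef_rot: [[0.983, -0.185, 0.001], [-0.185, -0.983, -0.0], [0.001, 0.0, -1.0]]
wrist_force: [0.5, -0.6, -0.0]
grip_width: 0.0611
grasp_force: 0.0
```

arm_command:
  moves: "-4 0 1 0 0.7;-8 0 1 0 0.7;-12 0 1 0 0.7;-15 0 1 0 0.7;-15 0 1 0 0.7"

```text
t: 11.0
eef_pos: [0.5162, -0.075, 0.2943]
eef_rot: [[0.983, -0.186, -0.002], [-0.186, -0.983, 0.0], [-0.002, -0.0, -1.0]]
wrist_force: [0.3, -0.4, 0.4]
grip_width: 0.0612
grasp_force: 0.0
```

```bash
python3 - <<'E'
from h import *
d=np.array([.186,.983]);n=np.array([.983,-.186]);m0=np.array([.669,-.0757])
for i in range(3):
    c=env.snapshot("scene");p=world(c).reshape(-1,3);a=(p[:,:2]-m0)@d;b=(p[:,:2]-m0)@n
    q=lambda k:(len(a[k]),np.round([a[k].mean()*1e3,b[k].mean()*1e3,np.percentile(p[k][:,2],95)*1e3],1))
    near=(np.hypot(a,b)<.06)
    print(env.get_obs()["t"],"fin",q(near&(p[:,2]>.196)),"bodytop",q(near&(p[:,2]>.09)&(p[:,2]<.115)))
k=near&(p[:,2]>.1)&(p[:,2]<.109)
A=np.c_[a[k],b[k],np.ones(k.sum())];print("bodytop tilt",np.linalg.lstsq(A,p[k][:,2],rcond=None)[0])
cv2.imwrite("pics/s4.png",cv2.resize(c["image"][150:360,140:420],None,fx=2.8,fy=2.8,interpolation=2))
E
```

```text
11.05 fin (151, array([ -1.1,   0.8, 201.7])) bodytop (1074, array([ -5.8,   9.7, 105.9]))
11.1 fin (154, array([ -1.1,   0.7, 201.7])) bodytop (1073, array([ -5.7,   9.8, 105.8]))
11.15 fin (150, array([ -1. ,   0.7, 201.6])) bodytop (1075, array([ -5.8,   9.7, 105.9]))
bodytop tilt [0.0067666  0.00327871 0.10351099]
```

View pics/s4.png

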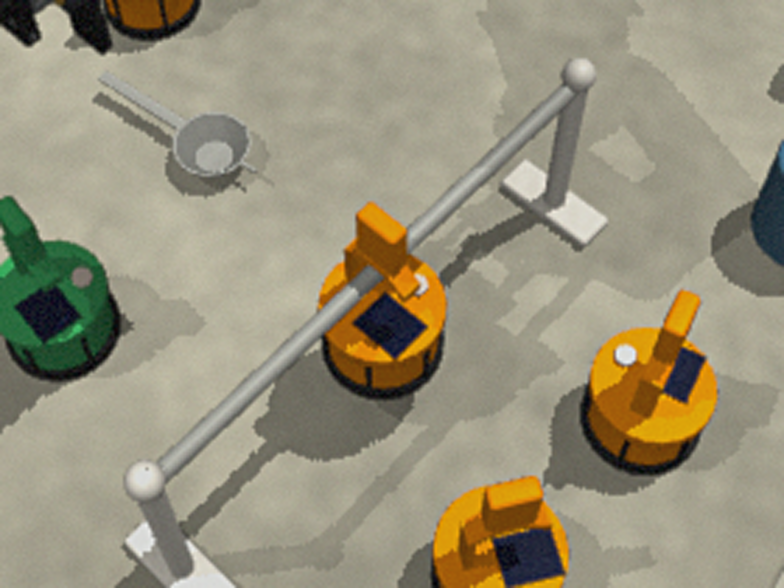

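The lantern hangs upright and still on the rail, 1 mm from the middle and under 1° of tilt. The robot is clear and the green lantern is untouched.

```bash
python3 -c "
from rig import env;print(env.hand_in())"
```

```text
the job is handed in; nothing more can be done
None
```

The amber lantern hangs upright and still from its hook, about 1 mm from the middle of the rail, with the green lantern untouched; I handed the job in at about 11 s of robot time.

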